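Slide the rinsing board out to its red line and hold it

ROBOT

A 6-joint arm with a two-finger parallel gripper is mounted at the origin on the work surface; the furniture and walls round the work are solid. World frame = base frame: x ahead of the robot, y to its left, z up, the work surface at z = 0. Lengths are in m, angles in rad, forces in N, time in s.
With the tool pointing down it reaches from about 0.275 to 0.875 m from the base axis. Payload 12.5 kg.
Tool frame: the origin (TCP) lies midway between the tips of the shut fingers; the grasp point (between the pads) lies 19 mm behind it (r.tcp_to_grasp is the distance from the TCP to the grasp point, in m); x points along the fingers, z is the direction in which the jaws open and shut, and the axes are right-handed (so a half turn about x gives the same grasp; the last joint's range is limited). The gripper opens to 85 mm and grips with 20 to 120 N. Pads are 22 mm wide; open, the fingers measure 114 mm over their backs; the gripper's body (76 mm by 85 mm) begins 54 mm behind the grasp point. The pads swing forward as they close: fully open they stand 13 mm farther back than shut.
Start: joints at [-1.348, 0.351, 1.652, -0, 1.139, -0.085], TCP at [0.167, -0.524, 0.231] pointing down, gripper open.
Joint ranges: [-2.75, 2.75], [-0.79, 2.1], [0.01, 2.65], [-1.57, 4.71], [0.07, 3.14], [-2.87, 2.87]. Speed limits (rad/s): [2.22, 2.22, 2.79, 3.14, 3.14, 3.14].

INTERFACE

Orientations are given as [roll, pitch, yaw] about the fixed x, y, z axes, in that order (R = Rz(yaw) Ry(pitch) Rx(roll)).
In Python, from cell import r, get_image, calibration gives the robot as it stands. The module is installed in compiled form; this text tells all that it offers.
- The arm moves only by the tool drive_tool, never from a script. Its argument "rows" is text: rows parted by semicolons, each of 7 numbers parted by spaces: the turn, a rotation vector about the tool's x, y, z in degrees, then the shift along the tool's x, y, z in units of 25 mm (1.0 is 25 mm), then the opening, from 0 (shut) to 1 (fully open). A call has exactly 5 rows; each row shifts and turns the commanded pose from where the row before left it, along the tool's axes as they then stand; what a row does not reach is not made up. A row lasts 1/10 s, in which the tool goes at most 50 mm and 8.59 degrees, less where a joint would pass 70% of its speed; a pose out of reach is approached as far as the arm can. A call is refused whole if a number of a shift passes 1 or a number of a turn 8.59, either way. A call with a gripper value outside its range is refused whole. The fingers move at their own pace and stop on an object; the grip force is fixed at half the most. Time passes only in rows, so rows that do not move let the fingers close, or fill a call up. It gives the time, the measured TCP pose, the force and the opening at its end, in the units of the state.
- r.sense(): the state, without advancing time (a new reading comes with each control period).
- get_image(name): name is "side" or "top"; returns (picture, depth): 420x560x3 uint8, red, green, blue; 420x560 float32, m along the optical axis (not along the pixel's ray), 0 where there is no reading.
- calibration(name): a dict with "camera_matrix" (3x3 intrinsics, pixels), "dist" ([k1, k2, p1, p2, k3] as OpenCV has them; the pictures are not rectified), "R" (3x3) and "t" (3): a world point X has camera coordinates R X + t. Camera axes: x right, y down, z forward; pixel columns grow to the right and rows downward; lengths in m; the calibration is good to about 2 mm. A picture is of the moment at which its call begins. calibration takes no time and is no camera call.
- r.sign_off(): hands the job in, once; it reports no verdict.
The state is a dict: "time_s": time; "joints": joint angles; "qvel": joint speeds; "tau": joint torques, N m; "ee_pos": TCP position; "orientation": TCP orientation; "contact_force": force on the tool from outside, world axes, zero at the start; "ft_torque": the same for the moment, N m; "grip_width": opening from 0.0 (shut) to 1.0 (fully open).
Only numpy, scipy, OpenCV 4.12 (cv2) and the standard library are available. Lean on these libraries where they do the work, as an engineer would, in place of code of your own. Each camera call takes 0.05 s, during which the arm holds its last target.

TASK

Get the slide-rinsing board ready for a colleague to rinse. First prime the spray bottle: push its blue cap all the way down and let it spring back up. Then, using its blue grip, slide the white board along the metal riser, out over the lilac tub, without lifting it or letting it tip, until its red line lies right over the riser's outer edge with the board straight on the riser; it would tip off if let go there, so finish while still holding it flat on the riser, and leave the bottle, vial and pot standing beside the work alone.

Things in the scene. Friction and masses are not known exactly. Their poses are not given: they have to be found in the camera images.
- cap (a joint): stroke of the spray bottle's sprung blue cap, m: 0 up, 0.008 fully down (straight down). The spring needs about 2 N to start and 6 N to be fully down, and brings the cap back up by itself.
- cap_top (a point): centre of the top face of the blue cap: round, 29 mm across, 18 mm high, with a small nozzle at its side. It tops a white spray bottle (62 mm across) that is fixed to the bench by a grey ring 84 mm across; with the cap up this point is 148 mm above the bench.
- riser_edge (a point): middle of the outer edge of the fixed metal riser, on its top face, 90 mm above the bench. Axes: z up, y horizontal, pointing outward (off the riser, over the tub), x along the edge. The riser's flat top is 140 mm along x and 260 mm along y, and runs from this edge back along -y. It has no guide rails.
- board: white plastic board, 110 mm (its x) by 280 mm (its y) by 10 mm, about 0.36 kg, lying loose and flat on the riser, with three glass slides fixed on its outer half; origin at the centre of its underside, z up, y along its length towards the outer end (roughly the riser's y, within 0.06 rad at the start). Its centre of mass lies within 10 mm of its middle, so with the red line at the edge it tips unless held.
- board_line (a point): the 3 mm wide red line across the board, 45 mm from the board's middle towards the grip (185 mm from the outer end); the point is the middle of the line, on the board's underside (90 mm above the bench while the board lies on the riser). Axes as the board's.
- board_grip (a point): centre, half-way up, of the blue upright grip near the board's inner end: 14 mm thick along the board's y, 60 mm long across the board (its x), standing 44 mm above the board's top face; this point is 32 mm above the board's underside and 22 mm above its top face, 105 mm from the board's middle on its axis and 60 mm inward of the red line. Pinch it across its 14 mm thickness from above; the board's top is free for more than 25 mm on both sides. Axes as the board's.
- riser: the fixed metal riser, dark top on grey legs, that the board lies on (top face at 90 mm); origin at the centre of its underside, axes as riser_edge.
- waste_tub: lilac tub, 129 x 179 x 60 mm, fixed on the bench just beyond the riser's outer edge; origin at the centre of its underside.
- amber_bottle: brown bottle with a black cap, 38 mm across, 76 mm high, standing on the robot's side of the riser; origin at the centre of its underside. Leave it alone.
- sample_vial: small clear vial with a light cap, 20 mm across, 48 mm high, standing on the robot's side of the riser; origin at the centre of its underside. Leave it alone.
- white_pot: white pot, 47 mm across, 54 mm high, standing on the robot's side of the spray bottle; origin at the centre of its underside. Leave it alone.

How it is judged:
On the way, in this order (a step that is already met when the one before it is completed fails the run):
1. the spray bottle's cap is pressed down (6 of its 8 mm or more) while the board has not yet been moved (value of joint cap above 0.006 m and distance of board from where it was at the start of the episode below 0.015 m), for 0.05 s.
2. the cap has sprung back up, the board still where it was (value of joint cap below 0.002 m and distance of board from where it was at the start of the episode below 0.015 m), for 0.1 s.
At the end, for the whole second after the job is handed in: The board's red line is within 8 mm of the riser's outer edge (and within 30 mm of its middle sideways), the board straight to within 0.12 rad, level to within 0.05 rad, at rest and lying on the riser, while the fingers still hold it (more than 0.5 N); the cap of the spray bottle is up (y of board_line in the frame of riser_edge between -0.008 and 0.008 m and x of board_line in the frame of riser_edge between -0.03 and 0.03 m and z of board_line in the frame of riser_edge between -0.005 and 0.005 m and angle between the y axis of board and the y axis of riser, either way round below 0.12 rad and angle between board's own z axis and vertical below 0.05 rad and contact force between board and riser above 0.3 N and contact force between the fingers and board above 0.5 N and contact force between board and waste_tub below 0.05 N and linear speed of board below 0.01 m/s and value of joint cap below 0.002 m); the arm keeps its last pose, push and grip.
It fails at once if the board was lifted off the riser (its line more than 12 mm up) (z of board_line in the frame of riser_edge above 0.012 m).
It fails at once if the board tipped by more than 0.15 rad (angle between board's own z axis and vertical above 0.15 rad).
It fails at once if the amber bottle was moved by more than 15 mm or tipped (distance of amber_bottle from where it was at the start of the episode above 0.015 m or angle between amber_bottle's own z axis and vertical above 0.3 rad).
It fails at once if the sample vial was moved by more than 15 mm or tipped (distance of sample_vial from where it was at the start of the episode above 0.015 m or angle between sample_vial's own z axis and vertical above 0.3 rad).
It fails at once if the white pot was moved by more than 15 mm or tipped (distance of white_pot from where it was at the start of the episode above 0.015 m or angle between white_pot's own z axis and vertical above 0.3 rad).
It also fails if it takes over 40 s, if anything falls off the work surface, if the arm or the gripper's body presses on something with over 40 N, if the wrist force passes 120 N, or if a joint passes its speed limit or range.

## Working session

There is one attempt and no reset: what is moved stays moved. The work goes in short steps, Python scripts to look and compute and a tool call to move; the robot and the scene stay as the last step left them, time stands still between calls to the robot, and variables do not carry over. Pictures are saved under pics/ and viewed, and the job is handed in when it is done.

Besides the shell and the picture viewer there is one more tool, called after "Emit:" by a JSON object that holds its "api" and its "payload". drive_tool: Moves the arm, as the interface text tells. Its arguments: {"type":"object","properties":{"rows":{"type":"string"}},"required":["rows"]}

```bash
mkdir -p pics; python3 - <<'E'
from cell import r,get_image,calibration
import cv2,numpy as np
for n in("side","top"):
    im,d=get_image(n); cv2.imwrite(f"pics/{n}0.png",im[:,:,::-1]); np.savez(f"{n}0.npz",im=im,d=d)
    c=calibration(n); print(n,c["camera_matrix"],c["dist"],c["R"],c["t"])
print(r.sense(), r.tcp_to_grasp)
E
```

```text
side [[407.05835871   0.         276.9942661 ]
 [  0.         407.05835871 216.20007924]
 [  0.           0.           1.        ]] [-0.02119783  0.          0.          0.          0.        ] [[ 0.98717855 -0.15950075 -0.00616615]
 [-0.10690709 -0.63199374 -0.76756419]
 [ 0.11853009  0.75838211 -0.64094243]] [-0.40929865  0.1852103   0.82459376]
top [[508.18218846   0.         284.72477437]
 [  0.         508.18218846 206.98693054]
 [  0.           0.           1.        ]] [-0.01666405  0.          0.          0.          0.        ] [[ 9.52957666e-03 -9.99954451e-01  5.32684233e-04]
 [-9.76105120e-01 -9.41794047e-03 -2.17094671e-01]
 [ 2.17089799e-01  1.54886450e-03 -9.76150409e-01]] [0.04496991 0.45656699 1.30938001]
{'time_s': 0.1, 'joints': array([-1.34761974e+00,  3.51195479e-01,  1.65234155e+00,  2.38989205e-05,
        1.13913314e+00, -8.46042807e-02]), 'qvel': array([ 0.00061624, -0.00083837, -0.00169405,  0.00017389, -0.00036209,
       -0.00017196]), 'tau': array([-4.74847707e-05, -5.06834400e+01, -2.91877162e+01, -9.21904370e-05,
        2.66508505e-03,  1.89690098e-05]), 'ee_pos': array([ 0.16658095, -0.52385416,  0.23081213]), 'orientation': array([3.03685607, 1.56971859, 1.7738306 ]), 'contact_force': array([-0.64265195, -0.56868078,  0.52227229]), 'ft_torque': array([ 0.01029883, -0.01251782, -0.05203107]), 'grip_width': 1.0016538201817804} 0.0187
```

View pics/side0.png

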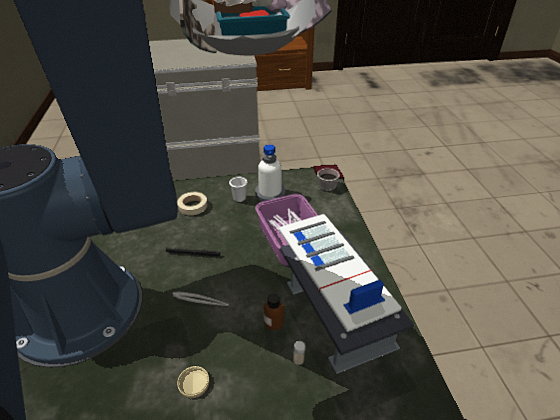

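View pics/top0.png

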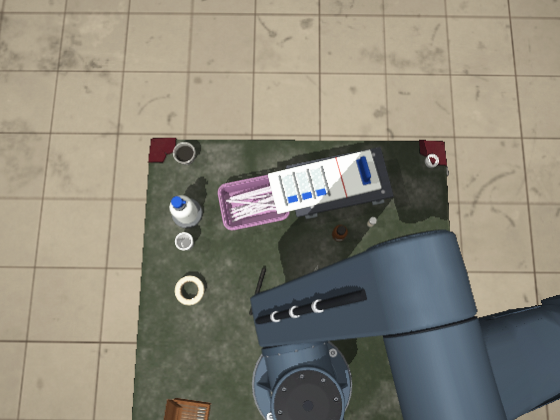

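The side view shows the cap near (269,150), grip (366,297) and red line (345,280). The top view shows the cap at (179,202), grip (364,170) and board spanning columns 268–382. Next I measure them.

```bash
cat > h.py <<'E'
import cv2,numpy as np
from cell import r,get_image,calibration
def rays(n,px):
    c=calibration(n); p=cv2.undistortPoints(np.array(px,float).reshape(-1,1,2),c["camera_matrix"],np.array(c["dist"],float)).reshape(-1,2)
    R=np.array(c["R"]);o=-R.T@np.array(c["t"]); return o,np.c_[p,np.ones(len(p))]@R
def plane(n,px,z):
    o,d=rays(n,px); return o+d*((z-o[2])/d[:,2])[:,None]
def cloud(n,d):
    v,u=np.nonzero(d>0); o,D=rays(n,np.c_[u,v]); P=np.full(d.shape+(3,),np.nan); P[v,u]=o+D*d[v,u][:,None]; return P
def proj(n,X):
    c=calibration(n);return cv2.projectPoints(np.array(X,float).reshape(-1,3),cv2.Rodrigues(np.array(c["R"]))[0],np.array(c["t"]),c["camera_matrix"],np.array(c["dist"]))[0].reshape(-1,2)
E
cat > m.py <<'E'
from h import *
for n in("side","top"):
    z=np.load(n+"0.npz"); im,d=z["im"],z["d"]; P=cloud(n,d); hsv=cv2.cvtColor(im,cv2.COLOR_RGB2HSV)
    blue=cv2.inRange(hsv,(105,150,50),(128,255,255))
    k,l,s,c=cv2.connectedComponentsWithStats(blue)
    print(n)
    for i in range(1,k):
        if s[i,4]<25: continue
        Q=P[l==i]; Q=Q[~np.isnan(Q[:,0])]
        if len(Q)<5: continue
        top=Q[Q[:,2]>np.percentile(Q[:,2],95)-0.004]
        print("blue",s[i],c[i].round(1),"max z",np.percentile(Q[:,2],95).round(4),"topmean",top.mean(0).round(4),"n",len(top),"rng",top.min(0).round(3),top.max(0).round(3))
        if Q[:,2].max()>.12: 
            rr=cv2.minAreaRect(top[:,:2].astype(np.float32)*1000);print("   rect",rr)
    red=cv2.inRange(hsv,(0,120,80),(8,255,255))|cv2.inRange(hsv,(172,120,80),(180,255,255))
    Z=P[:,:,2]; m=(red>0)&(Z>.09)&(Z<.115); Q=P[m]; Q=Q[(Q[:,0]>.2)]
    px=np.argwhere(m)[:,::-1]
    W=plane(n,px,.1); 
    print("red",len(W), W.mean(0).round(4),Q.mean(0).round(4),cv2.minAreaRect(W[:,:2].astype(np.float32)*1000))
    # white board top plane mask
    m=((Z>.094)&(Z<.106)&(P[:,:,0]>.2)&(np.abs(P[:,:,1])<.5)).astype(np.uint8)
    k,l,s,c=cv2.connectedComponentsWithStats(m);i=1+np.argmax(s[1:,4])
    px=np.argwhere(l==i)[:,::-1];W=plane(n,px,.1);print("board",s[i],np.nanmean(Z[l==i]),cv2.minAreaRect(W[:,:2].astype(np.float32)*1000))
    m=((Z>.084)&(Z<.0945)&(P[:,:,0]>.2)&(np.abs(P[:,:,1])<.5)).astype(np.uint8)
    px=np.argwhere(m>0)[:,::-1];W=plane(n,px,.09);print("riser",len(W),cv2.minAreaRect(W[:,:2].astype(np.float32)*1000))
    cv2.imwrite(f"pics/riser_{n}.png",m*255)
E
python3 m.py
```

```text
side
blue [264 145  11  10  96] [268.9 149.5] max z 0.1473 topmean [0.446  0.3136 0.1458] n 52 rng [0.433 0.3   0.143] [0.459 0.328 0.148]
   rect ((446.09686279296875, 315.20318603515625), (24.035615921020508, 25.265682220458984), 27.434537887573242)
blue [294 231  12  10  66] [299.4 235.6] max z 0.1023 topmean [0.4665 0.0282 0.1009] n 65 rng [0.456 0.014 0.098] [0.476 0.043 0.104]
blue [302 243  13  10  71] [307.9 247.6] max z 0.1022 topmean [ 0.4762 -0.0087  0.1008] n 70 rng [ 0.466 -0.022  0.098] [0.487 0.005 0.103]
blue [311 255  13  11  79] [316.9 260.3] max z 0.1019 topmean [ 0.4856 -0.0456  0.1007] n 77 rng [ 0.476 -0.06   0.099] [ 0.496 -0.032  0.103]
blue [344 280  41  34 773] [365.  296.5] max z 0.143 topmean [ 0.5414 -0.1592  0.1418] n 218 rng [ 0.513 -0.17   0.139] [ 0.57  -0.146  0.144]
   rect ((541.887451171875, -158.42958068847656), (58.104461669921875, 14.139679908752441), 12.45294189453125)
red 57 [0.5277 0.005  0.1   ] [0.5279 0.0045 0.0994] ((578.1348266601562, 893.0872802734375), (2020.1689453125, 101.51959991455078), 87.0405502319336)
board [ 279  215  122  116
[... 892 characters left out ...]
.149] [0.46  0.331 0.154]
   rect ((445.9056091308594, 319.0231628417969), (20.897438049316406, 23.517457962036133), 62.38597106933594)
blue [288 196  10   7  49] [292.4 198.7] max z 0.1062 topmean [0.4667 0.0294 0.1043] n 28 rng [0.46  0.018 0.102] [0.474 0.041 0.109]
red 8 [ 0.5132 -0.1005  0.1   ] [ 0.5129 -0.1004  0.1008] ((513.1760864257812, -100.53099822998047), (33.0998420715332, 1.0836849212646484), 14.636375427246094)
board [ 268  150  113   63 3949] 0.10048639855974881 ((517.0895385742188, -53.16163635253906), (117.04341888427734, 281.4326477050781), 13.157557487487793)
riser 1561 ((485.73712158203125, 63.63299560546875), (141.11497497558594, 578.4551391601562), 12.325469017028809)
```

```bash
python3 - <<'E'
import cv2,numpy as np
a=cv2.imread("pics/side0.png")[185:385,240:440];b=cv2.imread("pics/top0.png")[140:240,210:410]
cv2.imwrite("pics/cs.png",cv2.resize(a,None,fx=3,fy=3,interpolation=cv2.INTER_CUBIC));cv2.imwrite("pics/ct.png",cv2.resize(b,None,fx=4,fy=4,interpolation=cv2.INTER_CUBIC))
a=cv2.imread("pics/riser_side.png")[185:385,240:440];b=cv2.imread("pics/riser_top.png")[140:240,210:410]
cv2.imwrite("pics/mk.png",np.vstack([cv2.resize(a,None,fx=2,fy=2),cv2.resize(b,None,fx=2,fy=2)]))
E
```

```text
(no output)
```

View pics/cs.png

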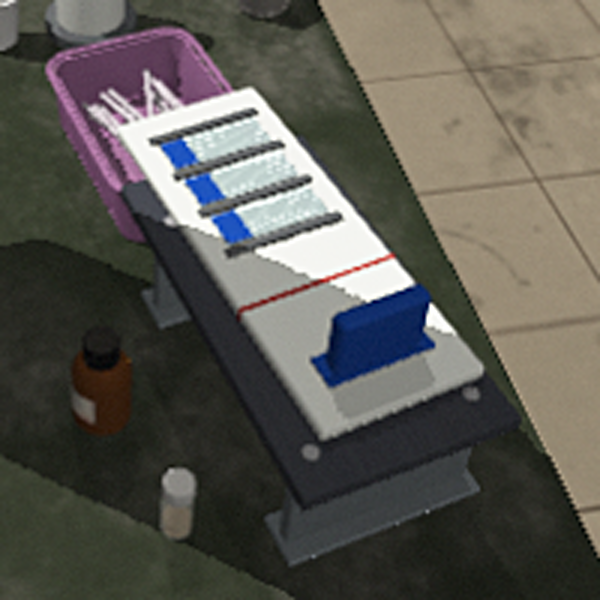

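View pics/ct.png

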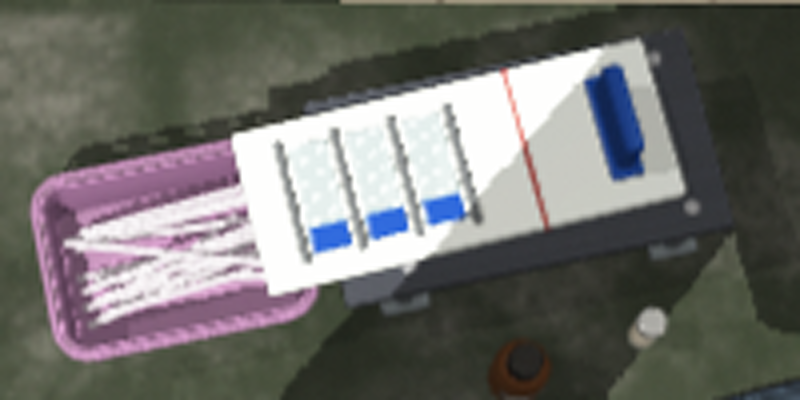

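View pics/mk.png

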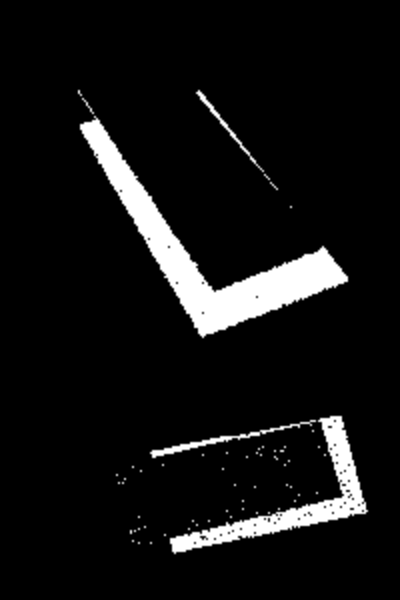

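```bash
cat > m2.py <<'E'
from h import *
for n in("side","top"):
    z=np.load(n+"0.npz"); im,d=z["im"],z["d"]; P=cloud(n,d); Z=P[:,:,2]
    off=-0.0008 if n=="side" else 0.0005
    m=((Z>.084)&(Z<.0945)&(P[:,:,0]>.3)&(P[:,:,1]<.12)).astype(np.uint8)
    m=(cv2.medianBlur(m*255,3)>0).astype(np.uint8)
    k,l,s,c=cv2.connectedComponentsWithStats(m)
    # inner L plus far strip
    keep=np.isin(l,[i for i in range(1,k) if s[i,4]>40]); print(n,[list(s[i]) for i in range(1,k) if s[i,4]>20])
    px=np.argwhere(keep)[:,::-1];W=plane(n,px,.09)[:,:2]*1000
    rr=cv2.minAreaRect(W.astype(np.float32));print(rr);print(cv2.boxPoints(rr).round(1).tolist())
    m=((Z>.094)&(Z<.106)&(P[:,:,0]>.3)&(np.abs(P[:,:,1])<.5)).astype(np.uint8)
    m=(cv2.medianBlur(m*255,5)>0).astype(np.uint8)
    k,l,s,c=cv2.connectedComponentsWithStats(m);i=1+np.argmax(s[1:,4])
    W=plane(n,np.argwhere(l==i)[:,::-1],.1)[:,:2]*1000;rr=cv2.minAreaRect(W.astype(np.float32));print("board",rr,cv2.boxPoints(rr).round(1).tolist())
    # red line
    I=im.astype(int); red=(I[:,:,0]-np.maximum(I[:,:,1],I[:,:,2])>50)&(Z>.093)&(Z<.108)
    q=np.argwhere(red)[:,::-1];W=plane(n,q,.1)[:,:2]*1000
    sel=(np.hypot(W[:,0]-527,W[:,1]+100)<70);W=W[sel]
    vx,vy,x0,y0=cv2.fitLine(W.astype(np.float32),cv2.DIST_HUBER,0,.01,.01).ravel();t=(W-[x0,y0])@[vx,vy]
    print("red",len(W),"dir",np.degrees(np.arctan2(vy,vx)),"ends",(np.array([x0,y0])+np.outer([t.min(),t.max()],[vx,vy])).round(1).tolist())
E
python3 m2.py
```

```text
side [[np.int32(339), np.int32(231), np.int32(25), np.int32(31), np.int32(71)], [np.int32(280), np.int32(244), np.int32(134), np.int32(109), np.int32(2894)]]
((517.1712036132812, -97.06648254394531), (141.57154846191406, 262.1058654785156), 13.022037506103516)
[[418.70001220703125, 14.699999809265137], [477.70001220703125, -240.6999969482422], [615.7000122070312, -208.8000030517578], [556.5999755859375, 46.599998474121094]]
board ((513.8873901367188, -59.208709716796875), (111.4802474975586, 280.4268493652344), 14.945899963378906) [[423.8999938964844, 61.900001525878906], [496.20001220703125, -209.10000610351562], [603.9000244140625, -180.3000030517578], [531.5999755859375, 90.5999984741211]]
red 64 dir 14.597167 ends [[475.2, -112.7], [578.2, -85.8]]
top [[np.int32(295), np.int32(148), np.int32(98), np.int32(68), np.int32(1293)], [np.int32(329), np.int32(155), np.int32(14), np.int32(4), np.int32(24)], [np.int32(286), np.int32(158), np.int32(40), np.int32(11), np.int32(114)]]
((519.7623901367188, -91.75910949707031), (141.0657958984375, 258.86553955078125), 12.373208999633789)
[[423.1000061035156, 19.600000381469727], [478.6000061035156, -233.3000030517578], [616.4000244140625, -203.10000610351562], [560.9000244140625, 49.79999923706055]]
board ((517.1890258789062, -52.33912658691406), (112.59180450439453, 278.95831298828125), 14.474336624145508) [[427.79998779296875, 68.5999984741211], [497.5, -201.5], [606.5999755859375, -173.3000030517578], [536.7999877929688, 96.80000305175781]]
red 38 dir 14.600619 ends [[478.4, -109.4], [581.3, -82.6]]
```

```bash
cat >> h.py <<'E'
from scipy.spatial.transform import Rotation as Ro
def cur():
    s=r.sense(); return s,np.array(s["ee_pos"]),Ro.from_euler("xyz",s["orientation"])
def to(target,zdir=None):
    s,p,R=cur(); M=R.as_matrix(); print("t",round(s["time_s"],2),"p",p.round(4),"F",np.round(s["contact_force"],1),"grip",round(s["grip_width"],3),"j",np.round(s["joints"],2))
    print("tool axes x,y,z:",M.T.round(3).tolist())
    print("delta units (tool)",(M.T@(np.array(target)-p)/.025).round(2))
    if zdir is not None:
        for sg in(1,-1):
            z=sg*np.array([*zdir,0]);z/=np.linalg.norm(z);x=np.array([0,0,-1.]);T=np.c_[x,np.cross(z,x),z]
            print("rotvec deg",np.degrees((R.inv()*Ro.from_matrix(T)).as_rotvec()).round(2))
E
python3 -c "
from h import *
to([.446,.317,.2],[-.252,.968])"
```

```text
t 0.1 p [ 0.1666 -0.5239  0.2308] F [-0.6 -0.6  0.5] grip 1.002 j [-1.35  0.35  1.65  0.    1.14 -0.08]
tool axes x,y,z: [[-0.0, 0.001, -1.0], [0.953, 0.303, 0.0], [0.303, -0.953, -0.001]]
delta units (tool) [  1.27  20.84 -28.67]
rotvec deg [-1.7696e+02  1.0000e-02 -1.0000e-01]
rotvec deg [ 3.04 -0.06 -0.  ]
```

Emit:
{"api": "drive_tool", "payload": {"rows": "3 0 0 0 0.5 -0.5 0; 0 0 0 0 1 -1 0; 0 0 0 0 1 -1 0; 0 0 0 0 1 -1 0; 0 0 0 0 1 -1 0"}}

```text
time_s: 0.6
ee_pos: [0.2466, -0.385, 0.2311]
orientation: [-3.034, 1.57, 1.934]
contact_force: [0.6, 0.3, 0.2]
grip_width: 0.142
```

Emit:
{"api": "drive_tool", "payload": {"rows": "0 0 0 0 1 -1 0; 0 0 0 0 1 -1 0; 0 0 0 0 1 -1 0; 0 0 0 0 1 -1 0; 0 0 0 0 1 -1 0"}}

```text
time_s: 1.1
ee_pos: [0.336, -0.2325, 0.2312]
orientation: [-2.687, 1.571, 2.281]
contact_force: [0.2, -0.1, -0.6]
grip_width: 0.003
```

Emit:
{"api": "drive_tool", "payload": {"rows": "0 0 0 0 1 -1 0; 0 0 0 0 1 -1 0; 0 0 0 0 1 -1 0; 0 0 0 0 1 -1 0; 0 0 0 0 1 -1 0"}}

```text
time_s: 1.6
ee_pos: [0.4254, -0.0799, 0.2312]
orientation: [-2.056, 1.571, 2.912]
contact_force: [-0.4, -0.6, -0.4]
grip_width: -0.004
```

Emit:
{"api": "drive_tool", "payload": {"rows": "0 0 0 0 1 -1 0; 0 0 0 0 1 -1 0; 0 0 0 0 1 -1 0; 0 0 0 0 1 -1 0; 0 0 0 0 0 -1 0"}}

```text
time_s: 2.1
ee_pos: [0.4917, 0.0665, 0.2309]
orientation: [1.712, 1.57, 0.398]
contact_force: [-1.2, 0.5, -0.4]
grip_width: 0.0
```

```bash
python3 -c "
from h import *
to([.446,.317,.17],[-.252,.968])"
```

```text
t 2.1 p [0.4917 0.0665 0.2309] F [-1.2  0.5 -0.4] grip 0.0 j [0.04 0.25 1.79 0.   1.1  1.36]
tool axes x,y,z: [[0.0, 0.0, -1.0], [0.967, 0.253, 0.0], [0.253, -0.967, -0.0]]
delta units (tool) [  2.44   0.77 -10.15]
rotvec deg [-1.7992e+02  3.0000e-02 -0.0000e+00]
rotvec deg [ 0.08 -0.   -0.02]
```

Emit:
{"api": "drive_tool", "payload": {"rows": "0 0 0 0 0.1 -1 0; 0 0 0 0 0.1 -1 0; 0 0 0 0 0.1 -1 0; 0 0 0 0 0.1 -1 0; 0 0 0 0 0.1 -1 0"}}

```text
time_s: 2.6
ee_pos: [0.4702, 0.1899, 0.2311]
orientation: [-1.515, 1.57, -2.831]
contact_force: [0.4, 0.2, -0.5]
grip_width: -0.0
```

Emit:
{"api": "drive_tool", "payload": {"rows": "0 0 0 0 0.1 -1 0; 0 0 0 0.5 0.1 -1 0; 0 0 0 0.5 0.1 -1 0; 0 0 0 0.5 0 -1 0; 0 0 0 0.5 0 -0.5 0"}}

```text
time_s: 3.1
ee_pos: [0.4489, 0.3011, 0.1804]
orientation: [-1.712, 1.57, -3.026]
contact_force: [0.7, -0.2, -0.1]
grip_width: -0.005
```

```bash
python3 -c "
from h import *
to([.446,.317,.155])
for n in('side','top'):
    im,d=get_image(n);cv2.imwrite(f'pics/{n}1.png',im[:,:,::-1]);np.savez(n+'1.npz',im=im,d=d)
a=cv2.imread('pics/side1.png')[60:260,170:370];b=cv2.imread('pics/top1.png')[130:330,90:290]
cv2.imwrite('pics/c1.png',cv2.resize(np.hstack([a,b]),None,fx=2,fy=2,interpolation=cv2.INTER_CUBIC))
to([.446,.317,.155])
"
```

```text
t 3.1 p [0.4489 0.3011 0.1804] F [ 0.7 -0.2 -0.1] grip -0.005 j [0.5  0.39 1.73 0.   1.02 1.82]
tool axes x,y,z: [[-0.0, -0.0, -1.0], [0.967, 0.254, -0.0], [0.254, -0.967, -0.0]]
delta units (tool) [ 1.02  0.05 -0.65]
t 3.2 p [0.4484 0.3001 0.1795] F [-0.7 -0.3 -0.5] grip -0.001 j [0.5  0.39 1.73 0.   1.02 1.82]
tool axes x,y,z: [[-0.003, -0.002, -1.0], [0.967, 0.254, -0.003], [0.254, -0.967, 0.001]]
delta units (tool) [ 0.98  0.08 -0.68]
```

View pics/c1.png

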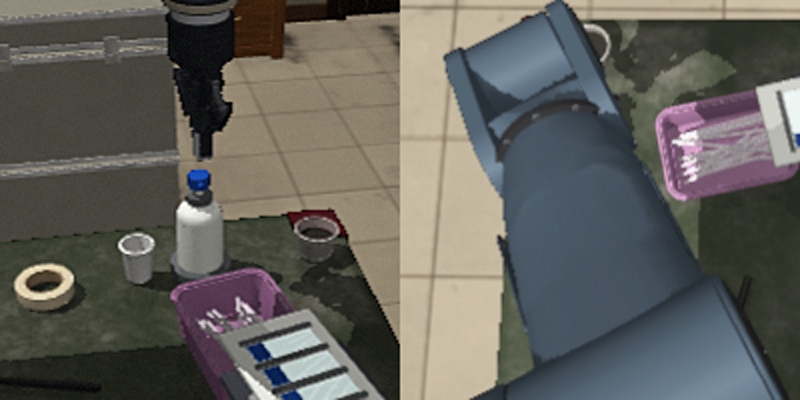

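The side crop shows the shut fingers right above the blue cap, at crop (203,155) against (199,180), and the pot is clear. I align over the cap and then press.

Emit:
{"api": "drive_tool", "payload": {"rows": "0 0 0 0.3 0.1 -0.65 0; 0 0 0 0.4 0 0 0; 0 0 0 0.2 0 0 0; 0 0 0 0 0 0 0; 0 0 0 0 0 0 0"}}

```text
time_s: 3.7
ee_pos: [0.448, 0.3157, 0.1589]
orientation: [1.322, 1.571, 0.006]
contact_force: [0.7, -0.3, 0.7]
grip_width: -0.001
```

Emit:
{"api": "drive_tool", "payload": {"rows": "0 0 0 0.2 0 0 0; 0 0 0 0.1 0 0 0; 0 0 0 0.1 0 0 0; 0 0 0 0.1 0 0 0; 0 0 0 0 0 0 0"}}

```text
time_s: 4.2
ee_pos: [0.4478, 0.316, 0.1461]
orientation: [-0.747, 1.571, -2.062]
contact_force: [-0.7, -1.3, 2.8]
grip_width: 0.0
```

Contact at about 148 mm, as expected. I continue to the stop.

Emit:
{"api": "drive_tool", "payload": {"rows": "0 0 0 0.1 0 0 0; 0 0 0 0.1 0 0 0; 0 0 0 0.1 0 0 0; 0 0 0 0 0 0 0; 0 0 0 0 0 0 0"}}

```text
time_s: 4.7
ee_pos: [0.448, 0.3161, 0.1399]
orientation: [1.754, 1.57, 0.439]
contact_force: [-5.2, -4.8, 15.4]
grip_width: 0.004
```

Force is 15 N, well over 6 N, with the tip at 140 mm, so the cap is at its stop. Retracting.

Emit:
{"api": "drive_tool", "payload": {"rows": "0 0 0 0 0 0 0; 0 0 0 -0.3 0 0 0; 0 0 0 -0.6 0 0 0; 0 0 0 -1 0 0 0; 0 0 0 -1 0 0 0"}}

```text
time_s: 5.2
ee_pos: [0.4475, 0.316, 0.2116]
orientation: [-1.416, 1.57, -2.731]
contact_force: [0.3, 0.1, 0.5]
grip_width: 0.001
```

```bash
python3 -c "
from h import *
im,d=get_image('side');P=cloud('side',d);hsv=cv2.cvtColor(im,cv2.COLOR_RGB2HSV)
b=cv2.inRange(hsv,(105,150,50),(128,255,255));b[170:]=0
Q=P[b>0];print(len(Q),np.nanpercentile(Q[:,2],[5,95]).round(4))
to([.542,-.156,.23],[-.252,.968])
"
```

```text
95 [0.1324 0.1473]
t 5.25 p [0.4491 0.3169 0.2159] F [1.4 0.8 5.3] grip -0.004 j [0.53 0.36 1.67 0.   1.1  1.85]
tool axes x,y,z: [[0.004, 0.003, -1.0], [0.968, 0.253, 0.005], [0.253, -0.968, -0.002]]
delta units (tool) [-0.6  -1.18 19.24]
rotvec deg [-1.7995e+02  4.4000e-01 -1.4000e-01]
rotvec deg [ 0.05 -0.09 -0.28]
```

Cap is back up (top 0.1473, as before). Now to the grip.

Emit:
{"api": "drive_tool", "payload": {"rows": "0 0 0 -0.6 -0.1 0.6 0; 0 0 0 0 -0.1 1 0; 0 0 0 0 -0.1 1 0; 0 0 0 0 -0.1 1 0; 0 0 0 0 -0.1 1 0"}}

```text
time_s: 5.75
ee_pos: [0.4645, 0.1998, 0.2261]
orientation: [-1.428, 1.57, -2.743]
contact_force: [0.3, 0.4, -0.1]
grip_width: 0.0
```

Emit:
{"api": "drive_tool", "payload": {"rows": "0 0 0 0 -0.1 1 0; 0 0 0 0 -0.1 1 0; 0 0 0 0 -0.1 1 0; 0 0 0 0 -0.1 1 0; 0 0 0 0 -0.1 1 0"}}

```text
time_s: 6.25
ee_pos: [0.4839, 0.0758, 0.2261]
orientation: [-1.662, 1.57, -2.977]
contact_force: [0.6, 1.1, -0.8]
grip_width: 0.001
```

Emit:
{"api": "drive_tool", "payload": {"rows": "0 0 0 0 -0.1 1 0; 0 0 0 0 -0.1 1 0; 0 0 0 0 0 1 0; 0 0 0 0 0 1 1; 0 0 0 0 0 1 1"}}

```text
time_s: 6.75
ee_pos: [0.5105, -0.0463, 0.2261]
orientation: [-1.915, 1.57, 3.052]
contact_force: [0.7, 0.2, 0.2]
grip_width: 0.329
```

Emit:
{"api": "drive_tool", "payload": {"rows": "0 0 0 0 0 1 1; 0 0 0 0 0 1 1; 0 0 0 0 0 1 1; 0 0 0 0 0 1 1; 0 0 0 0 0 0.5 1"}}

```text
time_s: 7.25
ee_pos: [0.539, -0.1556, 0.226]
orientation: [-1.893, 1.57, 3.074]
contact_force: [-0.0, -0.0, 0.3]
grip_width: 1.006
```

```bash
python3 -c "
from h import *
to([.542,-.156,.22],[-.252,.968])
"
```

```text
t 7.25 p [ 0.539  -0.1556  0.226 ] F [-0.  -0.   0.3] grip 1.006 j [-0.36  0.38  1.63 -0.    1.14  0.95]
tool axes x,y,z: [[-0.001, 0.0, -1.0], [0.968, 0.251, -0.001], [0.251, -0.968, -0.0]]
delta units (tool) [0.24 0.11 0.05]
rotvec deg [1.7996e+02 6.0000e-02 2.0000e-02]
rotvec deg [-0.04 -0.01  0.04]
```

Emit:
{"api": "drive_tool", "payload": {"rows": "0 0 0 0.7 0.1 0.05 1; 0 0 0 1 0 0 1; 0 0 0 1 0 0 1; 0 0 0 1 0 0 1; 0 0 0 0.5 0 0 1"}}

```text
time_s: 7.75
ee_pos: [0.5409, -0.1537, 0.1193]
orientation: [-2.212, 1.568, 2.756]
contact_force: [0.3, 0.1, -0.4]
grip_width: 1.0
```

Emit:
{"api": "drive_tool", "payload": {"rows": "0 0 0 0.3 0 0 1; 0 0 0 0.2 0 0 1; 0 0 0 0 0 0 0.5; 0 0 0 0 0 0 0.5; 0 0 0 0 0 0 0.5"}}

```text
time_s: 8.25
ee_pos: [0.5425, -0.1542, 0.1095]
orientation: [0.973, 1.57, -0.342]
contact_force: [0.1, 0.2, -0.6]
grip_width: 0.516
```

```bash
python3 -c "
from h import *
im,d=get_image('side')
cv2.imwrite('pics/c2.png',cv2.resize(np.ascontiguousarray(im[180:380,240:460,::-1]),None,fx=3,fy=3,interpolation=cv2.INTER_CUBIC))
to([.542,-.156,.108],[-.252,.968])
"
```

```text
t 8.3 p [ 0.5425 -0.1542  0.1094] F [-0.1 -0.3  0.2] grip 0.501 j [-0.36  0.53  1.72 -0.    0.89  0.96]
tool axes x,y,z: [[0.001, -0.0, -1.0], [0.968, 0.253, 0.001], [0.253, -0.968, 0.001]]
delta units (tool) [ 0.06 -0.04  0.06]
rotvec deg [-1.7995e+02  8.0000e-02  6.0000e-02]
rotvec deg [ 0.05  0.04 -0.05]
```

View pics/c2.png

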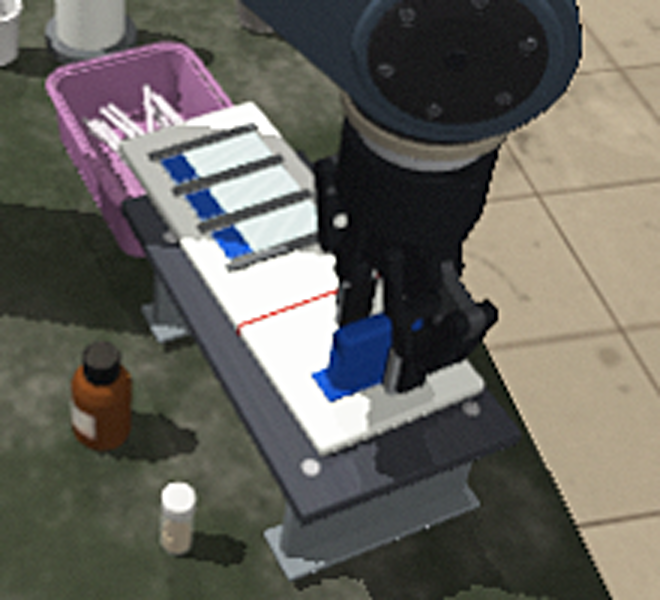

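The crop shows a finger on each side of the blue grip at (362,355), clear of the board top. Closing now.

Emit:
{"api": "drive_tool", "payload": {"rows": "0 0 0 0 0 0.05 0; 0 0 0 0 0 0 0; 0 0 0 0 0 0 0; 0 0 0 0 0 0 0; 0 0 0 0 0 0 0"}}

```text
time_s: 8.8
ee_pos: [0.5427, -0.1554, 0.1091]
orientation: [0.946, 1.57, -0.37]
contact_force: [-0.5, -0.1, 5.9]
grip_width: 0.154
```

```bash
python3 -c "
from h import *
to([.542,-.156,.108],[-.252,.968])
s=r.sense();print(s['ft_torque'])"
```

```text
t 8.8 p [ 0.5427 -0.1554  0.1091] F [-0.5 -0.1  5.9] grip 0.154 j [-0.36  0.53  1.72 -0.    0.9   0.95]
tool axes x,y,z: [[0.001, -0.0, -1.0], [0.968, 0.253, 0.001], [0.253, -0.968, 0.0]]
delta units (tool) [ 0.05 -0.03  0.01]
rotvec deg [-1.7996e+02  5.0000e-02  4.0000e-02]
rotvec deg [ 0.04  0.02 -0.03]
[-0.01416671  0.12022378 -0.10540123]
```

Emit:
{"api": "drive_tool", "payload": {"rows": "0.2 0 0 0 0 -0.1 0; 0.2 0 0 0 -0.02 -0.2 0; 0.2 0 0 0 -0.02 -0.3 0; 0.2 0 0 0 -0.02 -0.3 0; 0.2 0 0 0 -0.02 -0.3 0"}}

```text
time_s: 9.3
ee_pos: [0.5334, -0.1265, 0.1091]
orientation: [0.753, 1.569, -0.58]
contact_force: [1.2, -3.8, 4.8]
grip_width: 0.157
```

Emit:
{"api": "drive_tool", "payload": {"rows": "0.2 0 0 0 -0.02 -0.3 0; 0.2 0 0 0 -0.02 -0.3 0; 0.2 0 0 0 -0.02 -0.3 0; 0.2 0 0 0 -0.02 -0.3 0; 0.1 0 0 0 -0.02 -0.3 0"}}

```text
time_s: 9.8
ee_pos: [0.5224, -0.0905, 0.1091]
orientation: [0.788, 1.57, -0.56]
contact_force: [0.9, -4.2, 5.0]
grip_width: 0.155
```

Emit:
{"api": "drive_tool", "payload": {"rows": "0 0 0 0 0 -0.3 0; 0 0 0 0 0 -0.3 0; 0 0 0 0 0 -0.3 0; 0 0 0 0 0 -0.3 0; 0 0 0 0 0 -0.3 0"}}

```text
time_s: 10.3
ee_pos: [0.5141, -0.054, 0.1091]
orientation: [0.771, 1.57, -0.578]
contact_force: [0.5, -4.5, 5.8]
grip_width: 0.155
```

Emit:
{"api": "drive_tool", "payload": {"rows": "0 0 0 0 0 -0.3 0; 0 0 0 0 0 -0.2 0; 0 0 0 0 0 -0.1 0; 0 0 0 0 0 0 0; 0 0 0 0 0 0 0"}}

```text
time_s: 10.8
ee_pos: [0.5107, -0.039, 0.1091]
orientation: [1.751, 1.57, 0.403]
contact_force: [1.0, 1.1, 7.9]
grip_width: 0.155
```

```bash
cat > look.py <<'E'
from h import *
import sys
k=sys.argv[1]
for n in("side","top"):
    im,d=get_image(n); np.savez(f"{n}{k}.npz",im=im,d=d); cv2.imwrite(f"pics/{n}_{k}.png",im[:,:,::-1])
    I=im.astype(int);P=cloud(n,d);Z=P[:,:,2]
    red=(I[:,:,0]-np.maximum(I[:,:,1],I[:,:,2])>50)&(Z>.08)&(Z<.115)&(P[:,:,0]>.4)&(P[:,:,0]<.6)&(abs(P[:,:,1])<.12)
    q=np.argwhere(red)[:,::-1];W=plane(n,q,.1)[:,:2]*1000
    if len(W)<4: print(n,"no red");continue
    vx,vy,x0,y0=cv2.fitLine(W.astype(np.float32),cv2.DIST_HUBER,0,.01,.01).ravel();t=(W-[x0,y0])@[vx,vy]
    e,a=((487.6,30.65),13.0) if n=="side" else ((492,34.7),12.4)
    a=np.radians(a);M=np.array([[np.cos(a),np.sin(a)],[-np.sin(a),np.cos(a)]])
    E=np.array([x0,y0])+np.outer([t.min(),t.max()],[vx,vy])
    print(n,len(W),"dir",np.degrees(np.arctan2(vy,vx)),"ends in edge frame",((E-e)@M.T).round(1).tolist(),"redz",np.nanmean(Z[red]).round(4))
    m=((Z>.094)&(Z<.106)&(P[:,:,0]>.3)&(P[:,:,1]<.28)&(P[:,:,1]>-.2)&(I.min(2)>90)).astype(np.uint8)
    kk,l,s,c=cv2.connectedComponentsWithStats(m);i=1+np.argmax(s[1:,4]);Q=P[l==i]
    A=np.c_[Q[:,:2],np.ones(len(Q))];print(" board plane slope",np.linalg.lstsq(A,Q[:,2],rcond=None)[0].round(4))
a=cv2.imread(f"pics/side_{k}.png")[150:350,220:440]
cv2.imwrite(f"pics/c_{k}.png",cv2.resize(a,None,fx=3,fy=3,interpolation=cv2.INTER_CUBIC))
to([.5,0,.1])
E
python3 look.py a
```

```text
side 30 dir 13.60967 ends in edge frame [[-47.8, -15.4], [18.0, -14.7]] redz 0.099
 board plane slope [0.0061 0.0066 0.0956]Traceback (most recent call last):
  File "look.py", line 8, in <module>
    q=np.argwhere(red)[:,::-1];W=plane(n,q,.1)[:,:2]*1000
                                 ~~~~~^^^^^^^^
  File "h.py", line 7, in plane
    o,d=rays(n,px); return o+d*((z-o[2])/d[:,2])[:,None]
        ~~~~^^^^^^
  File "h.py", line 4, in rays
    c=calibration(n); p=cv2.undistortPoints(np.array(px,float).reshape(-1,1,2),c["camera_matrix"],np.array(c["dist"],float)).reshape(-1,2)
                        ~~~~~~~~~~~~~~~~~~~^^^^^^^^^^^^^^^^^^^^^^^^^^^^^^^^^^^^^^^^^^^^^^^^^^^^^^^^^^^^^^^^^^^^^^^^^^^^^^^^^
cv2.error: OpenCV(4.12.0) /io/opencv/modules/calib3d/src/undistort.dispatch.cpp:347: error: (-215:Assertion failed) CV_IS_MAT(_src) && CV_IS_MAT(_dst) && (_src->rows == 1 || _src->cols == 1) && (_dst->rows == 1 || _dst->cols == 1) && _src->cols + _src->rows - 1 == _dst->rows + _dst->cols - 1 && (CV_MAT_TYPE(_src->type) == CV_32FC2 || CV_MAT_TYPE(_src->type) == CV_64FC2) && (CV_MAT_TYPE(_dst->type) == CV_32FC2 || CV_MAT_TYPE(_dst->type) == CV_64FC2) in function 'cvUndistortPointsInternal'
```

Both the camera (line 15 mm short) and the arm's travel (14.9 mm to go) agree. I move the final 15 mm.

Emit:
{"api": "drive_tool", "payload": {"rows": "0 0 0 0 0 -0.2 0; 0 0 0 0 0 -0.2 0; 0 0 0 0 0 -0.1 0; 0 0 0 0 0 -0.1 0; 0 0 0 0 0 0 0"}}

```text
time_s: 11.4
ee_pos: [0.5074, -0.0246, 0.1091]
orientation: [1.038, 1.57, -0.311]
contact_force: [2.0, -1.9, 6.2]
grip_width: 0.155
```

Emit:
{"api": "drive_tool", "payload": {"rows": "0 0 0 0 0 0 0; 0 0 0 0 0 0 0; 0 0 0 0 0 0 0; 0 0 0 0 0 0 0; 0 0 0 0 0 0 0"}}

```text
time_s: 11.9
ee_pos: [0.5075, -0.0246, 0.1091]
orientation: [1.289, 1.57, -0.059]
contact_force: [0.7, -0.8, 6.8]
grip_width: 0.159
```

```bash
sed -i 's/    q=np.argwhere(red)/    if red.sum()<4: print(n,"no red");continue\n    q=np.argwhere(red)/' look.py; python3 look.py b
```

```text
side 28 dir 12.724858 ends in edge frame [[-45.6, -0.2], [19.7, -0.5]] redz 0.0991
 board plane slope [0.0066 0.0071 0.0952]
top no red
t 12.0 p [ 0.5075 -0.0246  0.1091] F [ 0.7 -1.7  6.7] grip 0.155 j [-0.14  0.44  1.87  0.    0.83  1.21]
tool axes x,y,z: [[0.001, -0.0, -1.0], [0.975, 0.221, 0.001], [0.221, -0.975, 0.0]]
delta units (tool) [ 0.36 -0.07 -1.03]
```

View pics/c_b.png

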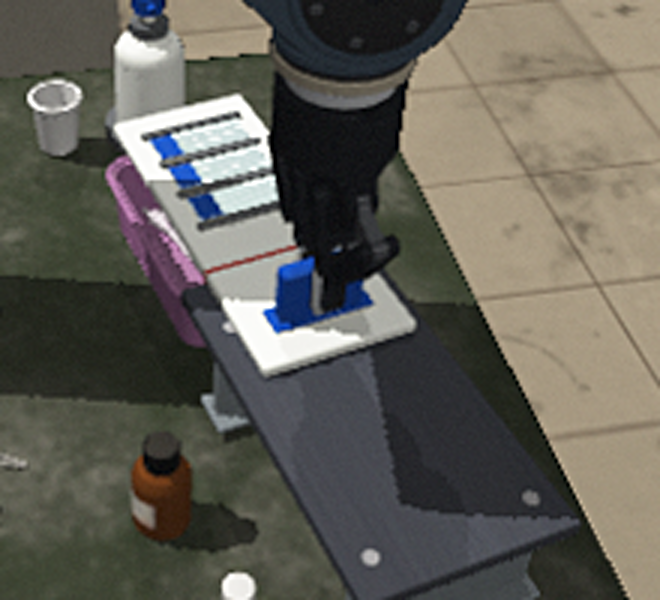

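The crop shows the red line at (205,270)–(295,248), meeting the riser's outer corner at (195,290). The board lies flat and the bottle, pot and vial still stand. All checks agree, so I hand in.

```bash
python3 -c "
from h import *
print(r.sign_off())"
```

```text
the job is handed in; nothing more can be done
None
```

I primed the spray bottle and slid the board out to its red line. I handed the job in at 12 s with the fingers still holding the board flat on the riser. `sign_off` reports no verdict, so these are my own last checks.

- **Cap:** I pressed it to its stop, with the fingertips at 140 mm and 15 N on the tool. After I released it, its top measured 147 mm, the same as before the press.
- **Red line position:** The side camera puts it within 0.5 mm of the riser's outer edge. The arm's travel of about 135 mm agrees.
- **Sideways and straightness:** The board is roughly 7 mm off the riser's middle and straight to within about 0.01 rad.
- **Level:** The board measures level to within about 0.01 rad, which is within camera noise.
- **Hold:** The arm presses the grip down with about 6.7 N, with the fingers closed on it.
- **Things to leave alone:** The amber bottle, vial and pot still look to be standing in place in the last side picture.

Two checks were weaker than I wanted:

- **Top camera at the end:** The arm hid the line from it, so the final line check rests on the side camera and the arm's travel.
- **Camera disagreement:** At the start the two cameras differed by about 3–6 mm in absolute position. I relied on distances measured within each camera, and these agreed to within 0.5 mm.

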